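# Slide a tip box home in the loading lane

## Robot

A 6-joint arm with a two-finger parallel gripper is mounted at the origin on a cart in front of the work surface, level with it; the furniture and walls round the work are solid. World frame = base frame: x ahead of the robot, y to its left, z up, the work surface at z = 0. Lengths are in m, angles in degrees, forces in N, time in s.
With the tool pointing down it reaches from about 0.375 to 0.825 m from the base axis. Payload 5.5 kg.
Tool frame: the origin (TCP) lies midway between the tips of the shut fingers; the grasp point (between the pads) lies 19 mm behind it (grip_depth is the distance from the TCP to the grasp point, in m); x points along the fingers, y is the direction in which the jaws open and shut, and the axes are right-handed (so a half turn about x gives the same grasp; the last joint's range is limited). The gripper opens to 85 mm and grips with 20 to 120 N. Pads are 22 mm wide; open, the fingers measure 114 mm over their backs; the gripper's body (76 mm by 85 mm) begins 54 mm behind the grasp point. The pads swing forward as they close: fully open they stand 13 mm farther back than shut.
Start: joints at [75.688, 17.962, -2.699, 69.339, 0, 90], TCP at [0.148, 0.581, 0.231] pointing down, gripper open.
Joint ranges: [-152.73, 152.73], [-39.44, 99.34], [-58.76, 71.6], [-118.89, 123.64], [-81.53, 83.1], [-180, 180]. Speed limits (degrees/s): [136.94, 136.94, 172.46, 180, 180, 180].

## Interface

Orientations are given as a 3x3 rotation matrix whose columns are the frame's x, y, z axes.
In Python, from workcell import * gives the robot as it stands. The module is installed in compiled form; this text tells all that it offers.
- The arm moves only by the tool drive_tool, never from a script. Its argument "commands" is a list of rows, each a list of 2 entries, a list of its own where there are three numbers: the shift along the tool's x, y, z in m, then the turn about the tool's x in rad. A call has 1 to 8 rows; each row is the pose to reach, as a shift and turn from the pose commanded when the call began, along the tool's axes at that moment; what a row does not reach only later rows make up. A row lasts 1/8 s, in which the tool goes at most 62.5 mm and 10.7 degrees, less where a joint would pass 70% of its speed; a pose out of reach is approached as far as the arm can. A call with a gripper value outside its range is refused whole. "claw" is the gripper's target within -1 to 1 (fully open at 1, half-way at 0, shut at -1), set as the call begins (left out, the last holds). The fingers move at their own pace and stop on an object; "squeeze" is the grip in N (left out, the last holds). Time passes only in rows, so rows that repeat a pose let the fingers close. It gives the time, the measured TCP pose, the force and the opening at its end, in the units of the state.
- get_obs(): the state, without advancing time (a new reading comes with each control period).
- capture(name): name is "side" or "top"; returns the picture (480x640x3 uint8, red, green, blue); there is no depth.
- calibration(name): a dict with "vfov" (degrees; the focal length in pixels is half the picture's height over the tangent of half this angle, whatever the lens; pixels are square), "cx", "cy" (the principal point, pixels), "distortion" ([k1, k2, p1, p2, k3] as OpenCV has them; the pictures are not rectified), "R" (3x3) and "t" (3): a world point X has camera coordinates R X + t. Camera axes: x right, y down, z forward; pixel columns grow to the right and rows downward; lengths in m; the calibration is good to about 2 mm. A picture is of the moment at which its call begins. calibration takes no time and is no camera call.
- hand_in(): hands the job in, once; it reports no verdict.
The state is a dict: "time": time; "joints": joint angles; "joint_velocities": joint speeds; "joint_efforts": joint torques, N m; "eef_pos": TCP position; "eef_rot": TCP orientation; "wrist_force": force on the tool from outside, world axes, zero at the start; "wrist_torque": the same for the moment, N m; "width": finger opening in m.
Only numpy, scipy, OpenCV 4.12 (cv2) and the standard library are available. Lean on these libraries where they do the work, as an engineer would, in place of code of your own. Each camera call takes 0.05 s, during which the arm holds its last target.

## Task

Push the blue pipette tip box that stands on the grey loading plate down the loading lane, between the two aluminium guide rails, until it is fully home against the end stop. Neither the box nor the robot may touch a rail at any time, so square the box up on the open apron first. Only push it with the fingers: do not lift or tip it, and leave the other things on the bench where they are.

Things in the scene. Friction and masses are not known exactly. Their poses are not given: they have to be found in the camera images.
- tip_box: pipette tip box: blue tray, clear lid (fixed shut); loose, about 0.25 kg. 82 mm along its own x, 122 mm along its own y, 82 mm tall, upright sides. Origin: centre of its underside. It starts on the open apron, up to 30 mm off the lane's middle line and up to 0.22 rad askew, long side roughly along the lane (its y axis roughly along the lane's +x).
- lane: fixed grey plate on the worktop that carries the rails and end stop. Origin: on the worktop under the plate's middle; +x along the lane toward the end stop (roughly world -y, to the robot's right), +y across it, away from the robot. Plate top 6 mm above the worktop. Open apron: x -230 to 0 mm, 200 mm wide; lane part: x 0 to 230 mm, 150 mm wide. Green line across at x 89 to 93 mm.
- rail_a: aluminium guide rail on the lane's +y side (away from the robot), fixed; origin and axes as the lane's. It runs from lane x = 10 to 220 mm, inner face at y = +52 mm (104 mm between the rails, 11 mm each side of the centred box), 16 mm wide, top 26 mm above the worktop.
- rail_b: aluminium guide rail on the lane's -y side (near the robot), fixed; origin and axes as the lane's. It runs from lane x = 10 to 220 mm, inner face at y = -52 mm, 16 mm wide, top 26 mm above the worktop.
- end_stop: black bar across the far end of the lane, fixed; origin and axes as the lane's. Its two rubber bumpers face back up the lane at lane x = 215 mm, 22 mm above the worktop; bar top 36 mm above the worktop. Rigid.
- home (a point): point on the plate where the centre of the box's underside is when the box is fully home: on the lane's middle line, 154 mm along the lane's +x, on the plate's top; the rear face of the box is then at the far edge of the green line, lane x = 93 mm; axes as the lane's
- hdpe_bottle: small white plastic bottle, 50 mm diameter, 124 mm tall, standing beyond the end-stop end of the lane; loose bystander, origin at the centre of its underside
- beaker: small clear beaker, 50 mm diameter, 60 mm tall; loose bystander, origin at the centre of its underside
- std_tube_1: upright 50 ml tube with orange cap, 34 mm diameter, 116 mm tall, behind the lane; loose bystander, origin at the centre of its underside
- std_tube_2: upright 50 ml tube with orange cap, 34 mm diameter, 116 mm tall, behind the lane; loose bystander, origin at the centre of its underside
- cream_jar: white screw-top jar, 77 mm diameter, 91 mm tall, far left; loose bystander, origin at the centre of its underside
- timer: small white bench timer with three keys, lying flat, 58 x 62 x 16 mm, near the right front; loose bystander, origin at the centre of its underside
There are look-alikes about, which are no part of the job. Leave any purple or turquoise look-alike of the tip_box alone.

How it is judged:
By the outcome, as a careful person would: the job done as asked, in the order asked, and still so for the second after the job is handed in, with the robot touching nothing.
It also fails if it takes over 58 s, if anything falls off the work surface, if the arm or the gripper's body presses on something with over 40 N, if the wrist force passes 120 N, or if a joint passes its speed limit or range.

## Working session

There is one attempt and no reset: what is moved stays moved. The work goes in short steps, Python scripts to look and compute and a tool call to move; the robot and the scene stay as the last step left them, time stands still between calls to the robot, and variables do not carry over. Pictures are saved under pics/ and viewed, and the job is handed in when it is done.

Besides the shell and the picture viewer there is one more tool, called after "Request:" as name(argument=value, ...), one argument or row to a line, values as JSON. drive_tool: Moves the arm, as the interface text tells. Its arguments: {"type":"object","properties":{"commands":{"type":"array"},"claw":{"type":"number"},"squeeze":{"type":"number"}},"required":["commands"]}

```bash
ls; mkdir -p pics
python3 - <<'E'
from workcell import *
import cv2
for n in ("side","top"):
    im=capture(n); cv2.imwrite(f"pics/{n}0.png",im[:,:,::-1]); print(n,calibration(n))
o=get_obs(); print(o)
E
```

```text
pics
side {'vfov': 53.45622254773468, 'cx': 320.68309220896197, 'cy': 245.76223863148653, 'distortion': array([-0.11148934,  0.        ,  0.        ,  0.        ,  0.        ]), 'R': array([[ 0.97555499, -0.21942487, -0.01204911],
       [-0.14432357, -0.59838069, -0.78810612],
       [ 0.16572012,  0.77057983, -0.61542146]]), 't': array([-0.52804993,  0.25170727,  1.26274827])}
top {'vfov': 53.212687056707715, 'cx': 326.69208857824344, 'cy': 233.79794211037768, 'distortion': array([-0.0028154,  0.       ,  0.       ,  0.       ,  0.       ]), 'R': array([[ 0.01910661, -0.99975246,  0.01139996],
       [-0.98810583, -0.02062166, -0.15238643],
       [ 0.15258379, -0.00835278, -0.98825524]]), 't': array([0.18583616, 0.59233477, 1.73979169])}
{'time': 0.1, 'joints': array([ 7.56867853e+01,  1.79999883e+01, -2.74749965e+00,  6.93370040e+01,
       -1.38983608e-04,  9.00022010e+01]), 'joint_velocities': array([-0.05591223, -0.05488671,  0.15713738,  0.07990741,  0.07647931,
       -0.01749821]), 'joint_efforts': array([-2.59549015e-04, -5.40765667e+01,  3.40541196e+01,  1.11665006e-02,
       -4.02662277e-07,  1.70264197e-06]), 'eef_pos': array([0.14821369, 0.58090243, 0.23052997]), 'eef_rot': array([[-3.62219440e-04,  2.47259453e-01,  9.68949241e-01],
       [-1.42948726e-03,  9.68948187e-01, -2.47259718e-01],
       [-9.99998913e-01, -1.47466287e-03,  2.48236723e-06]]), 'wrist_force': array([ 0.05111971, -0.83389357, -0.68906445]), 'wrist_torque': array([0.01105979, 0.00662428, 0.0079462 ]), 'width': 0.08519118349664925}
```

View pics/top0.png

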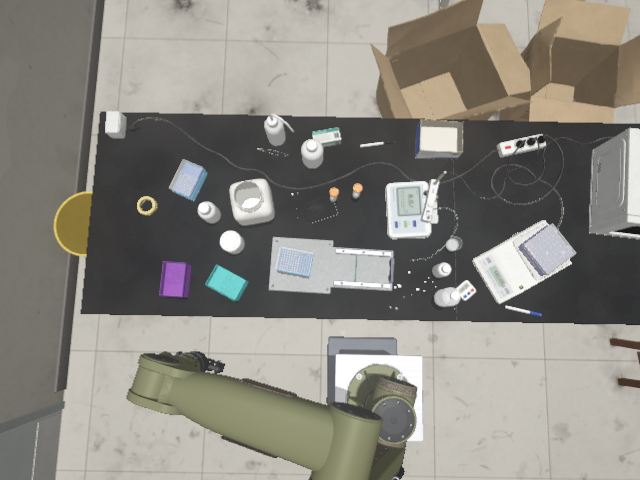

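View pics/side0.png

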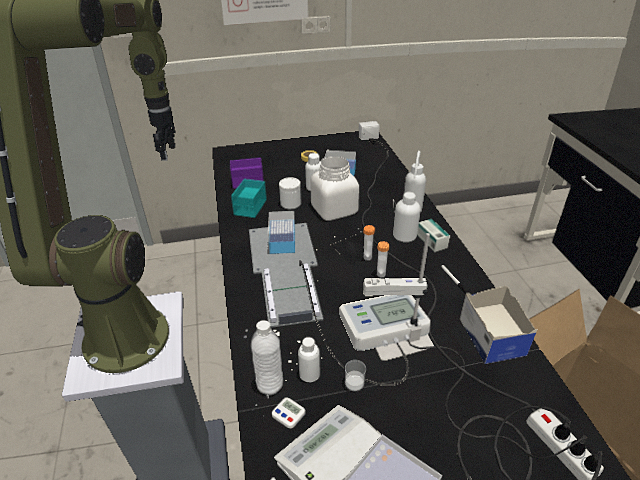

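The box candidates in the top view are the blue box on the grey plate (295,262), a blue look-alike at (188,180), a purple one at (175,280) and a turquoise one at (228,282). The description fits only the one on the plate, at (295,262), so I'll check it in a close crop.

Run:
```python
import cv2
im=cv2.imread("pics/top0.png"); cv2.imwrite("pics/topc.png",cv2.resize(im[230:300,262:402],None,fx=5.7,fy=5.7,interpolation=cv2.INTER_CUBIC))
im=cv2.imread("pics/side0.png"); cv2.imwrite("pics/sidec.png",cv2.resize(im[205:330,235:335],None,fx=4.8,fy=4.8,interpolation=cv2.INTER_CUBIC))
```

```text
(no output)
```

View pics/topc.png

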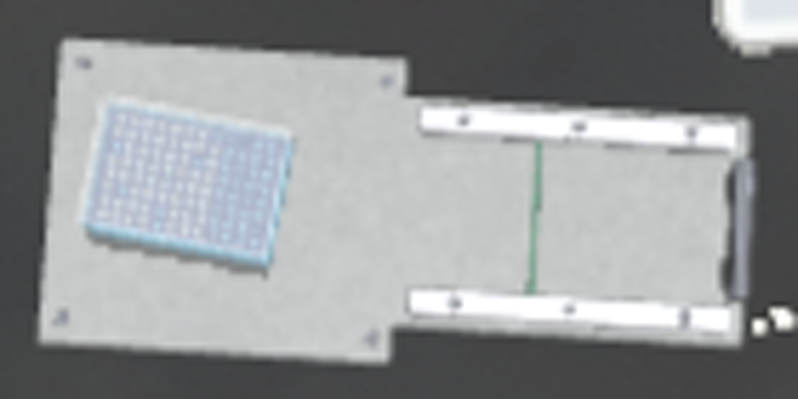

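View pics/sidec.png

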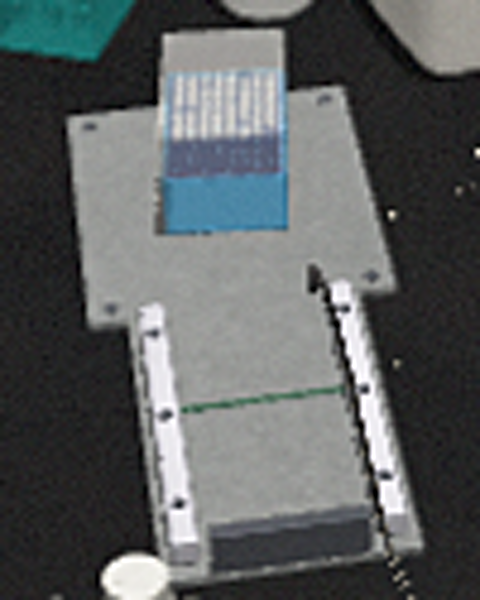

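```bash
cat > h.py <<'E'
from workcell import *
import numpy as np, cv2
from scipy.optimize import least_squares
C={n:calibration(n) for n in("side","top")}
def K(c):
    f=240/np.tan(np.radians(c["vfov"]/2)); return np.array([[f,0,c["cx"]],[0,f,c["cy"]],[0,0,1]])
def proj(n,X):
    c=C[n]; return cv2.projectPoints(np.asarray(X,float).reshape(-1,3),cv2.Rodrigues(c["R"])[0],c["t"],K(c),c["distortion"])[0].reshape(-1,2)
def T(p,X):
    X=np.asarray(X,float); a=p[2]; R=np.array([[np.cos(a),-np.sin(a),0],[np.sin(a),np.cos(a),0],[0,0,1]]); return X@R.T+[p[0],p[1],0]
def fit(p0,obs):
    f=lambda p: np.concatenate([(proj(n,T(p,X))-np.array(u)).ravel() for n,X,u in obs])
    return least_squares(f,p0,loss="soft_l1")
def uc(pts,ox,oy,s): return (np.array(pts,float)+.5)/s-.5+[ox,oy]
E
cat > fit0.py <<'E'
from h import *
L=[[-.23,-.1,.006],[-.23,.1,.006],[0,.1,.006],[0,-.1,.006],[.23,-.075,.006],[.23,.075,.006]]
tt=uc([(38,342),(62,40),(407,60),(388,362),(742,347),(749,118)],262,230,5.7)
ss=uc([(67,118),(345,88),(397,292),(92,328),(160,583),(423,550)],235,205,4.8)
p0=[.5,.1,-np.pi/2]
for o in ([("top",L,tt)],[("side",L,ss)],[("top",L,tt),("side",L,ss)]):
    r=fit(p0,o); print("lane",r.x,np.round(r.fun,1))
lane=r.x
# box corners (own frame: x .041, y .061); own y along lane x -> yaw = lane yaw - 90deg
z=.088;a,b=.041,.061
B=[[-a,-b,z],[a,-b,z],[a,b,z],[-a,b,z]]
# box y ~ lane x(world -y); box yaw ~ 180 => box x ~ world -x (towards the robot)
tb=uc([(107,100),(87,232),(268,262),(293,132)],262,230,5.7)
B2=[[-a,b,.006],[a,b,.006],[a,-b,z],[-a,-b,z]]
sb=uc([(288,230),(157,235),(163,30),(285,30)],235,205,4.8)
for o in ([("top",B,tb)],[("side",B2,sb)],[("top",B,tb),("side",B2,sb)]):
    r=fit([.5,.2,np.pi],o); print("box",r.x,np.round(r.fun,1))
box=r.x
np.save("lane.npy",lane);
def tolane(p):
    d=np.array(p[:2])-lane[:2];c,s=np.cos(lane[2]),np.sin(lane[2]); return d@[c,s],d@[-s,c],(p[2]-lane[2]-np.pi/2+np.pi)%(2*np.pi)-np.pi
print("box in lane",tolane(box))
def draw(n,off,s,out):
    im=cv2.imread(f"pics/{n}0.png");x,y,w,h=off
    im=cv2.resize(im[y:y+h,x:x+w],None,fx=s,fy=s,interpolation=cv2.INTER_CUBIC)
    def poly(p,P):
        q=(proj(n,T(p,P))-[x,y]+.5)*s-.5; cv2.polylines(im,[np.round(q).astype(int)],True,(0,0,255),1)
    poly(lane,L[:4]); 
    for sg in(1,-1): poly(lane,[[.01,sg*.052,.026],[.22,sg*.052,.026],[.22,sg*.068,.026],[.01,sg*.068,.026]])
    poly(box,B); poly(box,[[u,v,.006] for u,v,_ in B])
    cv2.imwrite(out,im)
draw("top",(262,230,140,70),5.7,"pics/ovt.png"); draw("side",(235,205,100,125),4.8,"pics/ovs.png")
E
python3 fit0.py
```

```text
lane [ 0.47020269  0.17729312 -1.61133696] [ 0.1 -0.1 -0.  -0.  -0.1  0.1  0.2  0.1 -0.2 -0.3  0.1  0.2]
lane [ 0.4704143   0.18014568 -1.61720788] [ 0.5  0.3 -0.2  0.1  0.1 -0.6 -0.4 -0.2  0.2  0.4 -0.2 -0.1]
lane [ 0.47018383  0.17836101 -1.61458641] [-0.3 -0.3 -0.2 -0.2 -0.3  0.1 -0.2  0.1 -0.6 -0.1 -0.1  0.4  0.4  0.7
 -0.3  0.4  0.1 -0.3 -0.4  0.2  0.4  0.9  0.1  0.3]
box [0.4789913  0.31114226 2.99651538] [-0.3  0.3 -0.9 -0.5  0.9 -0.1  0.3  0.2]
box [0.48097216 0.3200142  2.93821107] [-0.9  0.3  1.  -0.2  0.4  0.3 -0.4 -0.3]
box [0.48008453 0.31373071 2.96794897] [-0.6 -0.4 -1.8 -1.3 -0.2 -0.  -0.1  0.4 -0.3  1.3  1.6  1.2 -0.2  1.6
 -0.9  0.6]
box in lane (np.float64(-0.1356733493900607), np.float64(0.0039652489657471795), np.float64(3.0117390607654917))
```

View pics/ovt.png

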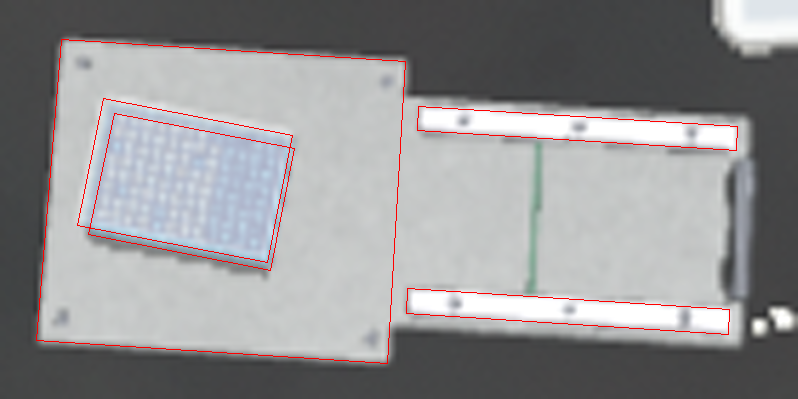

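View pics/ovs.png

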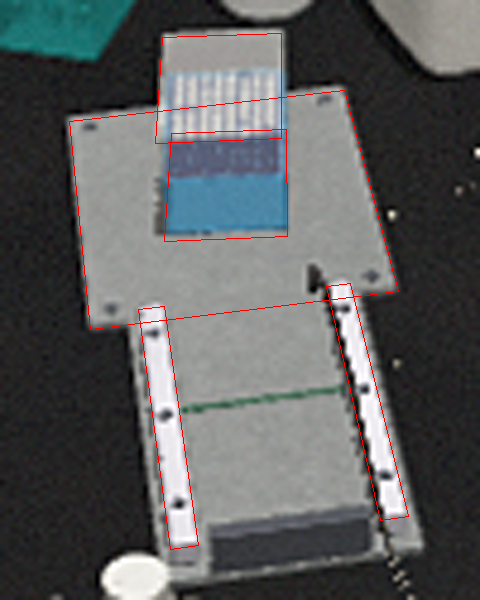

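```bash
cat >> h.py <<'E'
def lane2w(x,y):
    p=np.load("lane.npy"); return T(p,[[x,y,0]])[0][:2]
def w2lane(w):
    p=np.load("lane.npy"); d=np.asarray(w)[:2]-p[:2]; c,s=np.cos(p[2]),np.sin(p[2]); return np.array([d@[c,s],d@[-s,c]])
def move(x,y,z,psi,cur=None):
    """psi: angle of tool y rel. to lane x (rad). prints shift in tool axes & turn"""
    o=get_obs(); R=o["eef_rot"]; p=np.load("lane.npy")
    w=np.append(lane2w(x,y),z); d=R.T@(w-o["eef_pos"])
    a=np.arctan2(R[1,1],R[0,1]); t=-((psi+p[2]-a+np.pi)%(2*np.pi)-np.pi)
    print("now lane",w2lane(o["eef_pos"]).round(4),"z",o["eef_pos"][2].round(4),"psi",round((a-p[2]+np.pi)%(2*np.pi)-np.pi,4),"F",o["wrist_force"].round(1),"w",o["width"].round(4),"t",o["time"])
    print("shift",d.round(4),"turn",round(t,4))
E
python3 -c "
from h import *
move(-.134,.09,.231,np.pi)
print(lane2w(-.134,.09))"
```

```text
Traceback (most recent call last):
  File "h.py", line 24, in move
    print("now lane",w2lane(o["eef_pos"]).round(4),"z",o["eef_pos"][2].round(4),"psi",round((a-p[2]+np.pi)%(2*np.pi)-np.pi,4),"F",o["wrist_force"].round(1),"w",o["width"].round(4),"t",o["time"])
                                                                                                                                                                ^^^^^^^^^^^^^^^^
AttributeError: 'float' object has no attribute 'round'
```

```bash
sed -i 's/o\["width"\].round(4)/round(o["width"],4)/' h.py
python3 -c "
from h import *
move(-.134,.09,.231,np.pi)
print(lane2w(-.134,.09))"
```

```text
now lane [-0.3881 -0.3393] z 0.2305 psi 2.9355 F [ 0.1 -0.8 -0.7] w 0.0852 t 0.1
shift [-2.000e-04 -1.609e-01  4.722e-01] turn -0.2061
[0.56596355 0.3082927 ]
```

Request:
drive_tool(
  commands=[
    [[0,-0.02,0.058],-0.03],
    [[0,-0.04,0.117],-0.06],
    [[0,-0.06,0.176],-0.1],
    [[0,-0.08,0.235],-0.13],
    [[0,-0.1,0.294],-0.16],
    [[0,-0.12,0.353],-0.18],
    [[0,-0.14,0.412],-0.2],
    [[0,-0.161,0.472],-0.206],
  ],
  claw=1,
)

```text
time: 1.1
eef_pos: [0.5663, 0.3079, 0.2309]
eef_rot: [[-0.001, 0.044, 0.999], [-0.0, 0.999, -0.044], [-1.0, -0.0, -0.001]]
wrist_force: [0.7, 1.0, 0.4]
width: 0.0855
```

Request:
drive_tool(
  commands=[
    [[0,0,0],0],
    [[0,0,0],0],
  ],
)

```text
time: 1.35
eef_pos: [0.5645, 0.309, 0.2306]
eef_rot: [[-0.002, 0.045, 0.999], [-0.0, 0.999, -0.045], [-1.0, -0.0, -0.002]]
wrist_force: [0.3, 0.7, -0.2]
width: 0.0852
```

```bash
python3 -c "
from h import *
move(-.134,.09,.028,np.pi)"
```

```text
now lane [-0.1347  0.0885] z 0.2306 psi 3.1408 F [ 0.3  0.7 -0.2] w 0.0852 t 1.35
shift [ 0.2026 -0.0006  0.0018] turn -0.0008
```

Request:
drive_tool(
  commands=[
    [[0.03,0,0.002],0],
    [[0.065,0,0.002],0],
    [[0.1,0,0.002],0],
    [[0.13,0,0.002],0],
    [[0.16,0,0.002],0],
    [[0.185,0,0.002],0],
    [[0.202,0,0.002],0],
    [[0.202,0,0.002],0],
  ],
)

```text
time: 2.35
eef_pos: [0.5652, 0.3095, 0.0282]
eef_rot: [[-0.002, 0.042, 0.999], [-0.001, 0.999, -0.042], [-1.0, -0.001, -0.002]]
wrist_force: [-0.3, -0.4, 0.5]
width: 0.0854
```

```bash
python3 -c "
from h import *
for n in ('top','side'): cv2.imwrite(f'pics/{n}1.png',capture(n)[:,:,::-1])
im=cv2.imread('pics/top1.png'); a=cv2.resize(im[200:300,242:402],None,fx=5,fy=5,interpolation=cv2.INTER_CUBIC); cv2.imwrite('pics/top1c.png',a)
im=cv2.imread('pics/side1.png'); a=cv2.resize(im[160:330,215:375],None,fx=3.5,fy=3.5,interpolation=cv2.INTER_CUBIC); cv2.imwrite('pics/side1c.png',a)
move(-.134,.052,.028,np.pi)"
```

```text
now lane [-0.1356  0.091 ] z 0.0301 psi -3.1408 F [-0.4 -0.3  0.4] w 0.0858 t 2.45
shift [ 0.0021 -0.0016 -0.039 ] turn 0.0008
```

View pics/top1c.png

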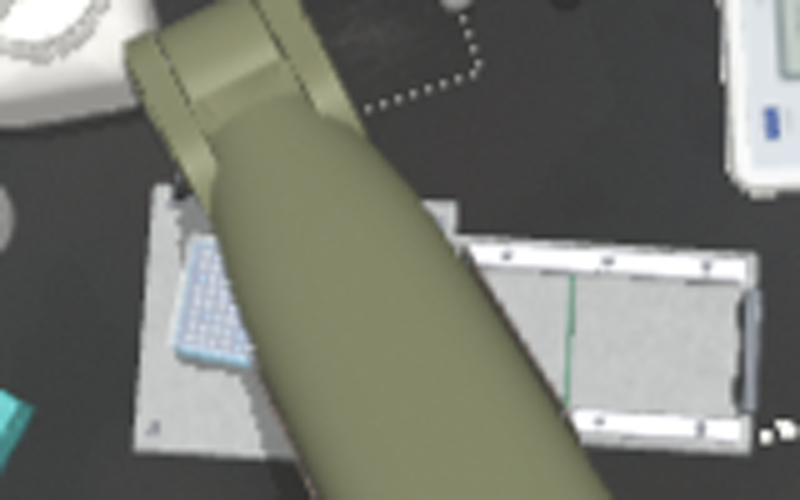

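View pics/side1c.png

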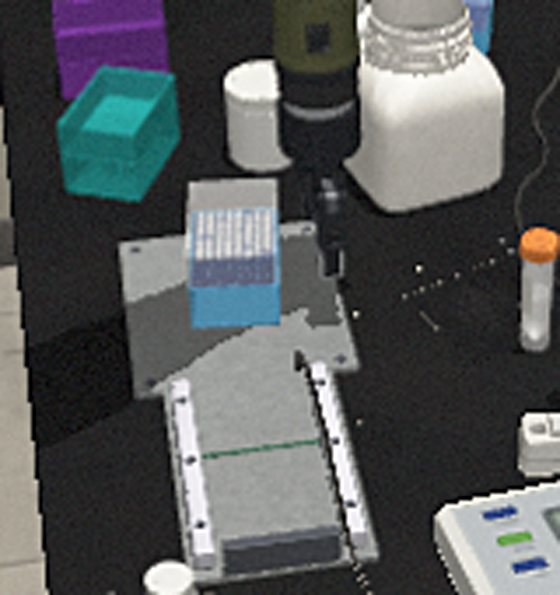

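The fingers stand about 20 mm clear of the box's far side, at side crop (325,270), and the box's edge is at (278,270). Now I'll push the box toward the robot to square and centre it.

Request:
drive_tool(
  commands=[
    [[0,0,-0.009],0],
    [[0,0,-0.016],0],
    [[0,0,-0.021],0],
    [[0,0,-0.025],0],
    [[0,0,-0.028],0],
    [[0,0,-0.03],0],
    [[0,0,-0.032],0],
    [[0,0,-0.034],0],
  ],
)

```text
time: 3.45
eef_pos: [0.533, 0.3107, 0.0293]
eef_rot: [[0.0, 0.044, 0.999], [-0.0, 0.999, -0.044], [-1.0, -0.0, 0.0]]
wrist_force: [2.6, 0.7, 0.4]
width: 0.0856
```

Request:
drive_tool(
  commands=[
    [[0,0,-0.002],0],
    [[0,0,-0.004],0],
    [[0,0,-0.004],0],
  ],
)

```text
time: 3.82
eef_pos: [0.5288, 0.3108, 0.0293]
eef_rot: [[-0.0, 0.044, 0.999], [-0.0, 0.999, -0.044], [-1.0, -0.0, -0.0]]
wrist_force: [0.8, -0.4, -0.2]
width: 0.0856
```

```bash
python3 -c "
from h import *
for n in ('side',): cv2.imwrite(f'pics/{n}2.png',capture(n)[:,:,::-1])
im=cv2.imread('pics/side2.png'); a=cv2.resize(im[205:330,235:335],None,fx=4.8,fy=4.8,interpolation=cv2.INTER_CUBIC); cv2.imwrite('pics/side2c.png',a)
move(-.134,.052,.028,np.pi)"
```

```text
now lane [-0.1348  0.0528] z 0.0293 psi -3.1415 F [ 0.5  0.7 -0.4] w 0.0854 t 3.875
shift [ 0.0013 -0.0008 -0.0008] turn 0.0001
```

View pics/side2c.png

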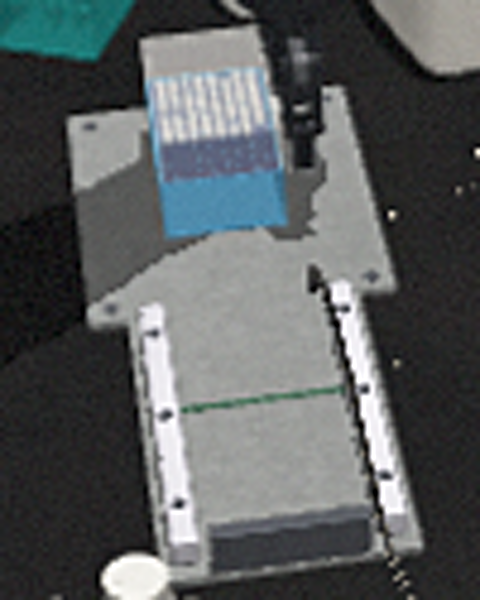

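Request:
drive_tool(
  commands=[
    [[0,0,0.02],0],
    [[-0.03,0,0.03],0],
    [[-0.08,0,0.03],0],
    [[-0.13,0.02,0.01],0.1],
    [[-0.15,0.05,-0.02],0.28],
    [[-0.15,0.07,-0.05],0.46],
    [[-0.15,0.09,-0.09],0.64],
    [[-0.15,0.1,-0.13],0.82],
  ],
  claw=0,
)

```text
time: 4.88
eef_pos: [0.4021, 0.4172, 0.1792]
eef_rot: [[-0.0, 0.764, 0.645], [0.0, 0.645, -0.764], [-1.0, -0.0, -0.0]]
wrist_force: [-0.0, 0.2, -0.5]
width: 0.0429
```

```bash
python3 -c "
from h import *
for n in ('top','side'): cv2.imwrite(f'pics/{n}3.png',capture(n)[:,:,::-1])
im=cv2.imread('pics/top3.png'); a=cv2.resize(im[230:300,262:402],None,fx=5.7,fy=5.7,interpolation=cv2.INTER_CUBIC); cv2.imwrite('pics/top3c.png',a)
im=cv2.imread('pics/side3.png'); a=cv2.resize(im[205:330,235:335],None,fx=4.8,fy=4.8,interpolation=cv2.INTER_CUBIC); cv2.imwrite('pics/side3c.png',a)
move(-.25,.0,.1785,np.pi/2)"
```

```text
now lane [-0.2354 -0.0808] z 0.1792 psi 2.3228 F [-0.1 -0.2 -0.3] w 0.043 t 4.975
shift [0.0005 0.0689 0.0445] turn 0.752
```

View pics/top3c.png

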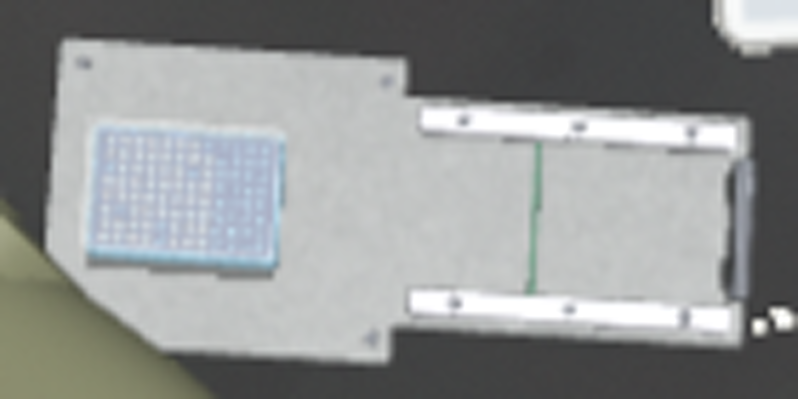

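View pics/side3c.png

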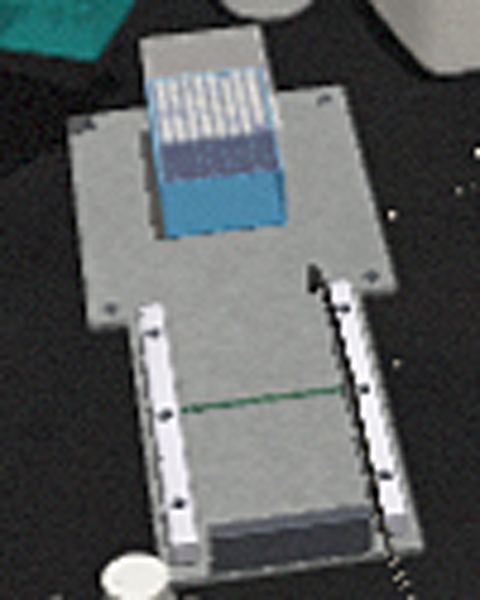

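```bash
cat > fitb.py <<'E'
from h import *
lane=np.load("lane.npy")
z=.088;a,b=.041,.061
def run(k,tb,sb,p=None):
    B=[[-a,-b,z],[-a,b,z]]
    B2=[[-a,b,.006],[a,b,.006],[a,-b,z],[-a,-b,z]]
    tb=uc(tb,262,230,5.7); sb=uc(sb,235,205,4.8)
    for o in ([("side",B2,sb)],[("top",B,tb)],[("top",B,tb),("side",B2,sb)]):
        r=fit([.475,.31,3.1],o); q=r.x
        print("box lane",w2lane(q).round(4),"askew",round((q[2]-lane[2]+np.pi/2+np.pi)%(2*np.pi)-np.pi,4),np.round(r.fun,1))
    for n,(x,y,w,h),s in (("top",(262,230,140,70),5.7),("side",(235,205,100,125),4.8)):
        im=cv2.imread(f"pics/{n}{k}.png")
        im=cv2.resize(im[y:y+h,x:x+w],None,fx=s,fy=s,interpolation=cv2.INTER_CUBIC)
        F=[[-a,-b],[a,-b],[a,b],[-a,b]]
        for zz in(.006,.088):
            for qq,col in((q,(0,0,255)),):
                P=T(qq,[[u,v,zz] for u,v in F]); uv=(proj(n,P)-[x,y]+.5)*s-.5
                cv2.polylines(im,[np.round(uv).astype(int)],True,col,1)
        cv2.imwrite(f"pics/ov{n}{k}.png",im)
E
python3 -c "
from fitb import *
run(3,[(95,123),(285,134)],[(287,225),(164,240),(140,38),(262,27)])"
```

```text
box lane [-0.142  -0.0024] askew -0.0145 [-0.2  0.3  0.2 -0.   0.4 -0.  -0.4 -0.2]
box lane [-0.1344 -0.0046] askew 0.0059 [-0.2 -0.   0.2  0. ]
box lane [-0.1385 -0.003 ] askew -0.0185 [-1.  -0.9 -0.6 -0.1 -0.3  1.  -0.   0.6  0.4  0.6 -0.4  0.4]
```

View pics/ovtop3.png

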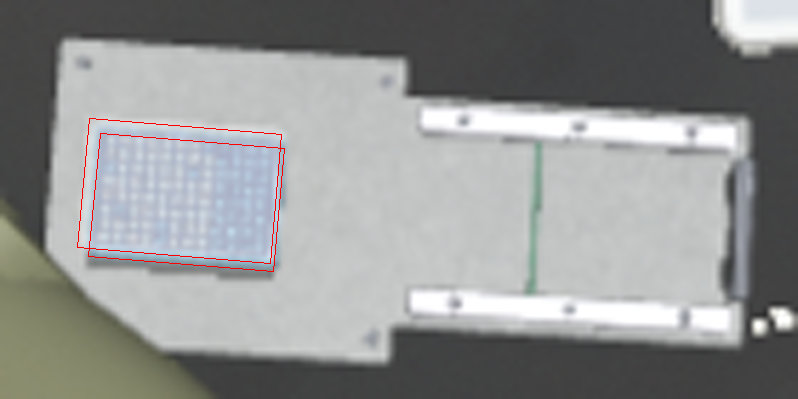

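View pics/ovside3.png

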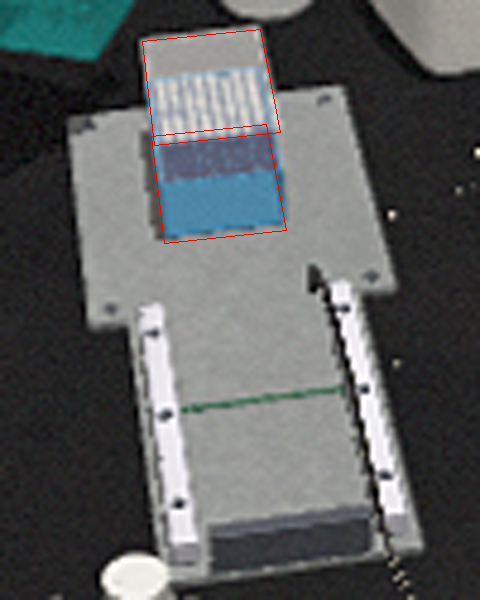

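```bash
python3 -c "
from h import *
move(-.245,-.003,.179,np.pi/2)"
```

```text
now lane [-0.2354 -0.0808] z 0.1792 psi 2.3228 F [-0.1 -0.2 -0.3] w 0.043 t 4.975
shift [0.0001 0.0633 0.0461] turn 0.752
```

Request:
drive_tool(
  commands=[
    [[0,0.015,0.01],0.15],
    [[0,0.03,0.02],0.3],
    [[0,0.045,0.03],0.45],
    [[0,0.06,0.04],0.6],
    [[0,0.063,0.046],0.75],
    [[0,0.063,0.046],0.752],
    [[0,0.063,0.046],0.752],
  ],
)

```text
time: 5.85
eef_pos: [0.4812, 0.4221, 0.1791]
eef_rot: [[-0.0, 0.999, -0.042], [-0.0, -0.042, -0.999], [-1.0, -0.0, 0.0]]
wrist_force: [-0.2, -0.2, 0.3]
width: 0.0427
```

```bash
python3 -c "
from h import *
move(-.245,-.003,.034,np.pi/2)"
```

```text
now lane [-0.244   0.0004] z 0.1791 psi 1.5723 F [-0.2 -0.2  0.3] w 0.0427 t 5.85
shift [ 0.1451 -0.0033 -0.001 ] turn 0.0015
```

Request:
drive_tool(
  commands=[
    [[0.03,-0.002,-0.001],0],
    [[0.07,-0.002,-0.001],0],
    [[0.1,-0.002,-0.001],0],
    [[0.125,-0.002,-0.001],0],
    [[0.14,-0.002,-0.001],0],
    [[0.145,-0.002,-0.001],0],
    [[0.145,-0.002,-0.001],0],
  ],
)

```text
time: 6.72
eef_pos: [0.4796, 0.4238, 0.0348]
eef_rot: [[0.0, 0.999, -0.044], [0.0, -0.044, -0.999], [-1.0, 0.0, -0.0]]
wrist_force: [1.0, -0.1, 0.4]
width: 0.0426
```

```bash
python3 -c "
from h import *
for n in ('side',): cv2.imwrite(f'pics/{n}4.png',capture(n)[:,:,::-1])
im=cv2.imread('pics/side4.png'); a=cv2.resize(im[175:295,235:335],None,fx=4.8,fy=4.8,interpolation=cv2.INTER_CUBIC); cv2.imwrite('pics/side4c.png',a)
move(-.21,-.003,.034,np.pi/2)"
```

```text
now lane [-0.2458 -0.0011] z 0.0352 psi 1.57 F [ 0.  -0.2  0.4] w 0.0425 t 6.775
shift [ 0.0012 -0.0019  0.0358] turn -0.0008
```

View pics/side4c.png

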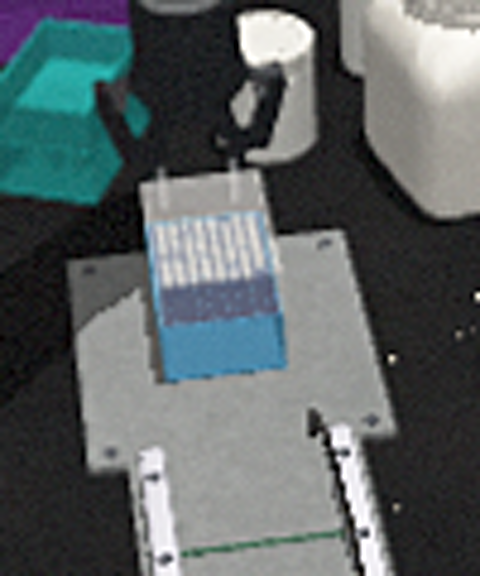

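The fingers are behind the rear face and about centred. Now I'll make contact gently and push along the apron.

Request:
drive_tool(
  commands=[
    [[0,-0.001,0.01],0],
    [[0,-0.001,0.02],0],
    [[0,-0.001,0.027],0],
    [[0,-0.001,0.032],0],
    [[0,-0.001,0.036],0],
    [[0,-0.001,0.04],0],
    [[0,-0.001,0.044],0],
    [[0,-0.001,0.048],0],
  ],
)

```text
time: 7.78
eef_pos: [0.4763, 0.3757, 0.0345]
eef_rot: [[0.0, 0.999, -0.045], [0.001, -0.045, -0.999], [-1.0, 0.0, -0.001]]
wrist_force: [0.2, 1.2, 1.4]
width: 0.0425
```

Request:
drive_tool(
  commands=[
    [[0,0,0.005],0],
    [[0,0.001,0.011],0],
    [[0,0.001,0.017],0],
    [[0,0.001,0.023],0],
    [[0,0.002,0.029],0],
    [[0,0.002,0.035],0],
    [[0,0.002,0.041],0],
    [[0,0.003,0.047],0],
  ],
)

```text
time: 8.78
eef_pos: [0.4769, 0.328, 0.0342]
eef_rot: [[-0.0, 0.999, -0.045], [-0.0, -0.045, -0.999], [-1.0, -0.0, 0.0]]
wrist_force: [0.0, 1.7, -0.1]
width: 0.0427
```

```bash
python3 -c "
from h import *
for n in ('side','top'): cv2.imwrite(f'pics/{n}5.png',capture(n)[:,:,::-1])
im=cv2.imread('pics/side5.png'); a=cv2.resize(im[205:330,235:335],None,fx=4.8,fy=4.8,interpolation=cv2.INTER_CUBIC); cv2.imwrite('pics/side5c.png',a)
im=cv2.imread('pics/top5.png'); a=cv2.resize(im[230:300,262:402],None,fx=5.7,fy=5.7,interpolation=cv2.INTER_CUBIC); cv2.imwrite('pics/top5c.png',a)
move(-.143,0,.034,np.pi/2)"
```

```text
now lane [-0.1492  0.0002] z 0.0341 psi 1.5689 F [-0.1  0.3  0.7] w 0.0423 t 8.875
shift [ 0.0001 -0.0002  0.0062] turn -0.0019
```

View pics/side5c.png

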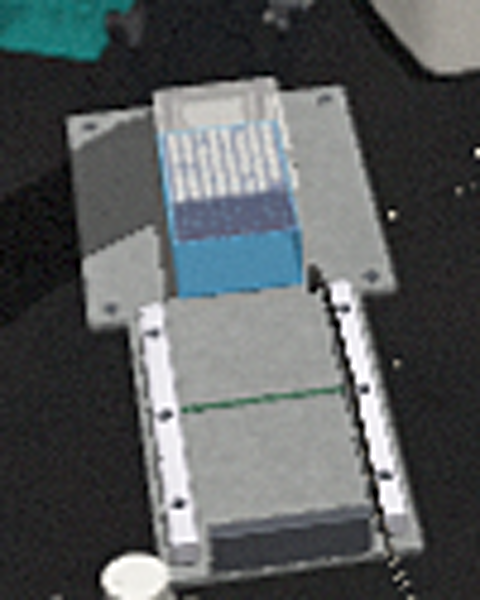

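View pics/top5c.png

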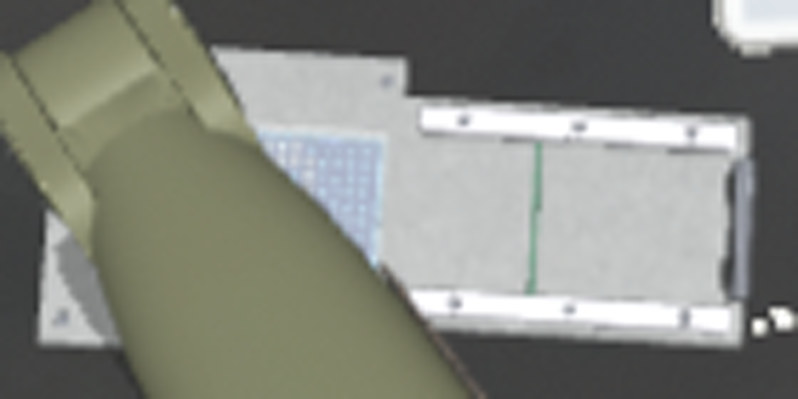

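```bash
python3 -c "
from fitb import *
run(5,[(200,127),(384,138)],[(302,284),(178,298),(153,88),(275,77)])
# predicted ideal corner pixels in side crop
for y in(-.005,0,.005):
  P=T(lane,[[-.017,y+.041,.006],[-.017,y-.041,.006],[.01,.052,.006],[.01,-.052,.006]]); print(y,((proj('side',P)-[235,205]+.5)*4.8-.5).round(0).tolist())
  P=T(lane,[[-.017,y+.041,.088]]); print(y,((proj('top',P)-[262,230]+.5)*5.7-.5).round(0).tolist())
"
```

```text
box lane [-0.0799  0.    ] askew -0.0152 [ 0.1  0.  -0.1  0.1  0.1  0.1 -0.  -0.3]
box lane [-0.0699 -0.003 ] askew 0.0045 [-0.7 -0.   0.7  0. ]
box lane [-0.0762 -0.0008] askew -0.0208 [-2.1 -1.2 -0.7 -0.2 -0.1  0.9 -0.4  0.8  0.   0.7 -0.   0.5]
-0.005 [[297.0, 286.0], [171.0, 302.0], [327.0, 310.0], [166.0, 330.0]]
-0.005 [[376.0, 141.0]]
0 [[304.0, 285.0], [179.0, 301.0], [327.0, 310.0], [166.0, 330.0]]
0 [[376.0, 133.0]]
0.005 [[312.0, 284.0], [187.0, 300.0], [327.0, 310.0], [166.0, 330.0]]
0.005 [[377.0, 125.0]]
```

View pics/ovside5.png

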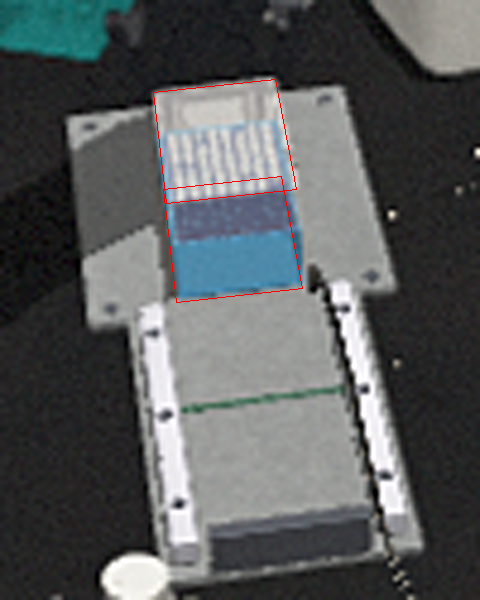

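The box is square to about 0.015 rad and within about 3 mm of the middle line, so it can enter the lane.

Request:
drive_tool(
  commands=[
    [[0,0,0.006],0],
    [[0,0,0.014],0],
    [[0,0,0.022],0],
    [[0,0.001,0.03],0],
    [[0,0.001,0.038],0],
    [[0,0.001,0.046],0],
    [[0,0.001,0.054],0],
    [[0,0.001,0.062],0],
  ],
)

```text
time: 9.88
eef_pos: [0.4752, 0.266, 0.0343]
eef_rot: [[-0.0, 0.999, -0.045], [0.0, -0.045, -0.999], [-1.0, -0.0, -0.0]]
wrist_force: [-1.1, 1.7, -0.5]
width: 0.0429
```

Request:
drive_tool(
  commands=[
    [[0,0,0.008],0],
    [[0,0,0.016],0],
    [[0,0,0.024],0],
    [[0,0,0.032],0],
    [[0,0,0.04],0],
    [[0,0,0.046],0],
    [[0,0,0.05],0],
  ],
)

```text
time: 10.75
eef_pos: [0.473, 0.2161, 0.0343]
eef_rot: [[-0.0, 0.999, -0.045], [0.0, -0.045, -0.999], [-1.0, -0.0, -0.0]]
wrist_force: [-0.4, 0.6, -0.1]
width: 0.0424
```

```bash
python3 -c "
from h import *
for n in ('side','top'): cv2.imwrite(f'pics/{n}6.png',capture(n)[:,:,::-1])
im=cv2.imread('pics/side6.png'); a=cv2.resize(im[205:330,235:335],None,fx=4.8,fy=4.8,interpolation=cv2.INTER_CUBIC); cv2.imwrite('pics/side6c.png',a)
im=cv2.imread('pics/top6.png'); a=cv2.resize(im[230:300,262:402],None,fx=5.7,fy=5.7,interpolation=cv2.INTER_CUBIC); cv2.imwrite('pics/top6c.png',a)
move(.082,0,.034,np.pi/2)"
```

```text
now lane [-0.0377  0.0011] z 0.0343 psi 1.5691 F [ 0.1 -0.   0.1] w 0.0427 t 10.85
shift [ 0.0003 -0.0009  0.1197] turn -0.0017
```

View pics/side6c.png

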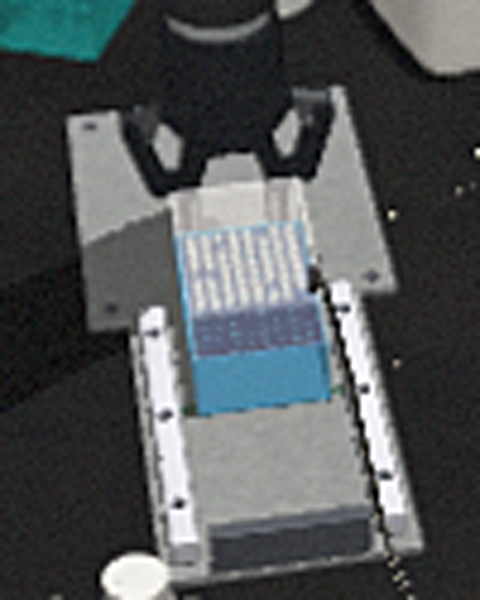

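View pics/top6c.png

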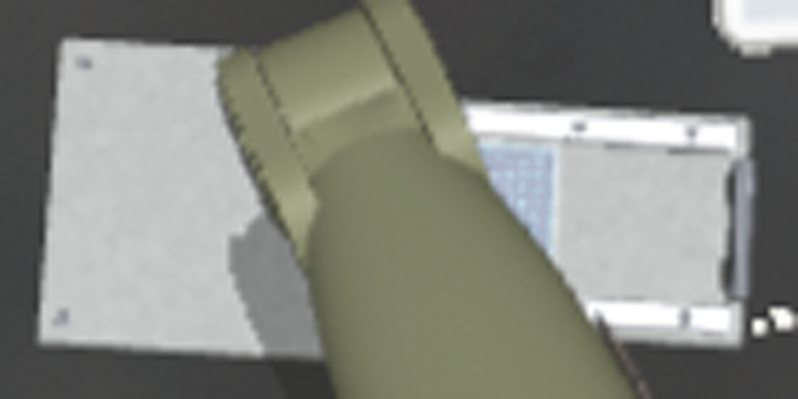

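```bash
python3 -c "
from fitb import *
for y in(-.004,0,.004):
  P=T(lane,[[.0955,y+.041,.006],[.0955,y-.041,.006]]); print(y,((proj('side',P)-[235,205]+.5)*4.8-.5).round(0).tolist())
  P=T(lane,[[.0955,y+.041,.088]]); print(y,((proj('top',P)-[262,230]+.5)*5.7-.5).round(0).tolist())
run(6,[(370,134),(556,147)],[(330,400),(199,415),(171,196),(303,182)])
"
```

```text
-0.004 [[323.0, 402.0], [190.0, 419.0]]
-0.004 [[553.0, 151.0]]
0 [[330.0, 401.0], [197.0, 418.0]]
0 [[553.0, 145.0]]
0.004 [[336.0, 400.0], [204.0, 418.0]]
0.004 [[554.0, 138.0]]
box lane [0.0355 0.0017] askew -0.0162 [ 0.3  0.6 -0.1  0.8  0.2 -0.8 -0.4 -0.8]
box lane [ 0.038  -0.0011] askew -0.0055 [-0.5 -0.   0.5  0. ]
box lane [0.0367 0.001 ] askew -0.0161 [-0.7 -0.8  0.3 -0.4  0.1  0.9 -0.4  1.1  0.  -0.6 -0.6 -0.6]
```

View pics/ovside6.png

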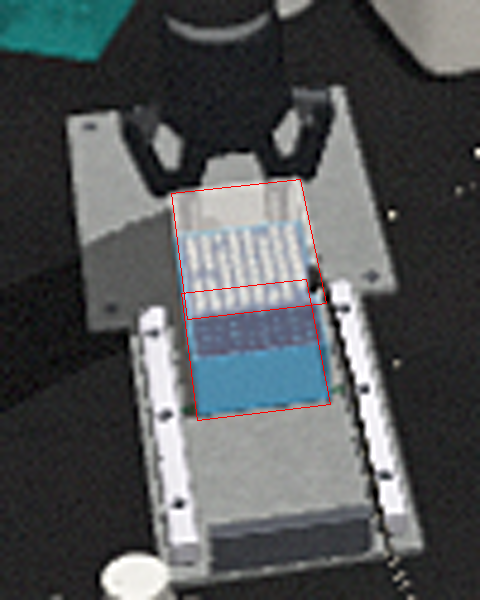

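The box is centred to about 1 mm, with 117 mm to go. I'll continue, then creep at the end.

Request:
drive_tool(
  commands=[
    [[0,0,0.006],0],
    [[0,0,0.014],0],
    [[0,0,0.022],0],
    [[0,0,0.03],0],
    [[0,0,0.038],0],
    [[0,0,0.046],0],
    [[0,0,0.054],0],
    [[0,0,0.062],0],
  ],
)

```text
time: 11.85
eef_pos: [0.4702, 0.1541, 0.0343]
eef_rot: [[-0.0, 0.999, -0.045], [0.0, -0.045, -0.999], [-1.0, -0.0, -0.0]]
wrist_force: [-0.2, 1.5, -0.8]
width: 0.0427
```

Request:
drive_tool(
  commands=[
    [[0,0,0.007],0],
    [[0,0,0.014],0],
    [[0,0,0.021],0],
    [[0,0,0.028],0],
    [[0,0,0.034],0],
    [[0,0,0.039],0],
    [[0,0,0.043],0],
    [[0,0,0.046],0],
  ],
)

```text
time: 12.85
eef_pos: [0.4682, 0.1085, 0.0343]
eef_rot: [[0.0, 0.999, -0.045], [0.0, -0.045, -0.999], [-1.0, 0.0, -0.0]]
wrist_force: [0.5, 0.8, 0.4]
width: 0.0427
```

```bash
python3 -c "
from h import *
for n in ('side','top'): cv2.imwrite(f'pics/{n}7.png',capture(n)[:,:,::-1])
im=cv2.imread('pics/side7.png'); a=cv2.resize(im[225:335,235:335],None,fx=5.4,fy=5.4,interpolation=cv2.INTER_CUBIC); cv2.imwrite('pics/side7c.png',a)
move(.082,0,.034,np.pi/2)"
```

```text
now lane [0.0702 0.001 ] z 0.0343 psi 1.5693 F [0.2 0.4 0.3] w 0.0427 t 12.95
shift [ 0.0003 -0.0009  0.0118] turn -0.0015
```

View pics/side7c.png

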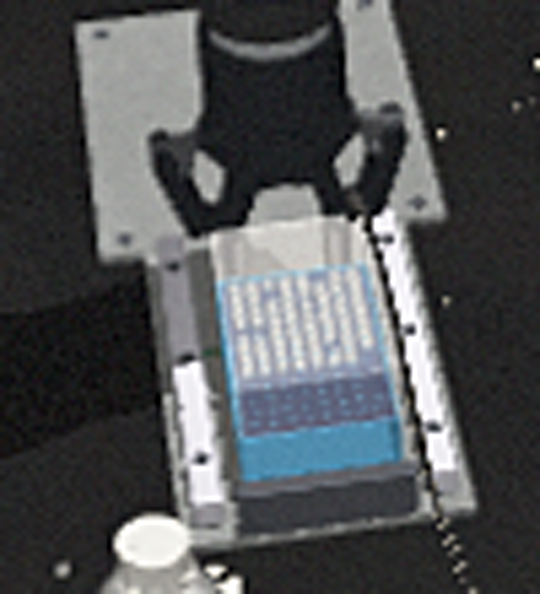

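Request:
drive_tool(
  commands=[
    [[0,0,0.002],0],
    [[0,0,0.004],0],
    [[0,0,0.006],0],
    [[0,0,0.008],0],
    [[0,0,0.009],0],
  ],
)

```text
time: 13.58
eef_pos: [0.4677, 0.1007, 0.0345]
eef_rot: [[-0.0, 0.999, -0.045], [0.003, -0.045, -0.999], [-1.0, -0.0, -0.003]]
wrist_force: [-0.0, 7.6, 2.5]
width: 0.0428
```

Request:
drive_tool(
  commands=[
    [[0,0,0.001],0],
    [[0,0,0.001],0],
  ],
)

```text
time: 13.82
eef_pos: [0.4677, 0.1006, 0.0347]
eef_rot: [[-0.0, 0.999, -0.044], [0.005, -0.044, -0.999], [-1.0, -0.0, -0.005]]
wrist_force: [-1.4, 9.6, 3.2]
width: 0.0426
```

Request:
drive_tool(
  commands=[
    [[0,0,0.001],0],
    [[0,0,0.001],0],
  ],
)

```text
time: 14.08
eef_pos: [0.4677, 0.1006, 0.0349]
eef_rot: [[-0.0, 0.999, -0.044], [0.007, -0.044, -0.999], [-1.0, -0.0, -0.007]]
wrist_force: [-3.0, 11.8, 4.5]
width: 0.0424
```

```bash
python3 -c "
from h import *
for n in ('side','top'): cv2.imwrite(f'pics/{n}8.png',capture(n)[:,:,::-1])
im=cv2.imread('pics/side8.png'); a=cv2.resize(im[225:335,235:335],None,fx=5.4,fy=5.4,interpolation=cv2.INTER_CUBIC); cv2.imwrite('pics/side8c.png',a)
move(.05,0,.034,np.pi/2)"
```

```text
now lane [0.0778 0.0009] z 0.0349 psi 1.5711 F [-3.  12.1  4.1] w 0.0424 t 14.175
shift [ 0.0011 -0.0009 -0.0278] turn 0.0003
```

View pics/side8c.png

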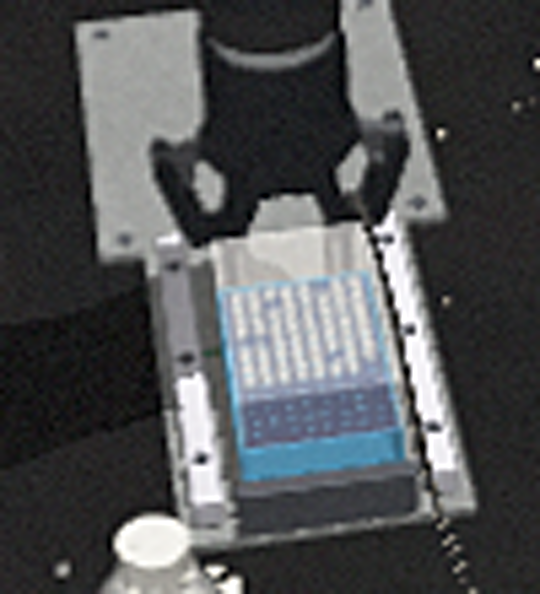

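Stop contact: the TCP no longer advances while the force rises to 12 N. I'll back straight off, lift clear and check.

Request:
drive_tool(
  commands=[
    [[0,0,-0.004],0],
    [[0,0,-0.01],0],
    [[0,0,-0.02],0],
    [[0,0,-0.035],0],
    [[-0.03,0,-0.05],0],
    [[-0.08,0,-0.07],0],
    [[-0.13,0,-0.11],0],
    [[-0.15,0,-0.16],0],
  ],
)

```text
time: 15.18
eef_pos: [0.4762, 0.2597, 0.1877]
eef_rot: [[0.004, 0.999, -0.046], [0.002, -0.046, -0.999], [-1.0, 0.004, -0.002]]
wrist_force: [1.2, -0.1, 0.5]
width: 0.0427
```

Request:
drive_tool(
  commands=[
    [[0,0,-0.05],0],
    [[0,-0.02,-0.1],0],
    [[0,-0.04,-0.14],0],
    [[0,-0.06,-0.17],0],
    [[0,-0.06,-0.17],0],
  ],
)

```text
time: 15.8
eef_pos: [0.4207, 0.4327, 0.1839]
eef_rot: [[-0.0, 0.999, -0.041], [0.0, -0.041, -0.999], [-1.0, -0.0, -0.0]]
wrist_force: [-1.0, 0.0, 0.3]
width: 0.0428
```

```bash
python3 -c "
from h import *
for n in ('side','top'): cv2.imwrite(f'pics/{n}9.png',capture(n)[:,:,::-1])
im=cv2.imread('pics/side9.png'); a=cv2.resize(im[225:335,235:335],None,fx=5.4,fy=5.4,interpolation=cv2.INTER_CUBIC); cv2.imwrite('pics/side9c.png',a)
im=cv2.imread('pics/top9.png'); a=cv2.resize(im[230:300,262:402],None,fx=5.7,fy=5.7,interpolation=cv2.INTER_CUBIC); cv2.imwrite('pics/top9c.png',a)
move(.05,0,.034,np.pi/2)"
```

```text
now lane [-0.2497 -0.0591] z 0.184 psi 1.5709 F [-0.5  1.   0.5] w 0.0428 t 15.9
shift [0.1502 0.0591 0.2996] turn 0.0001
```

View pics/side9c.png

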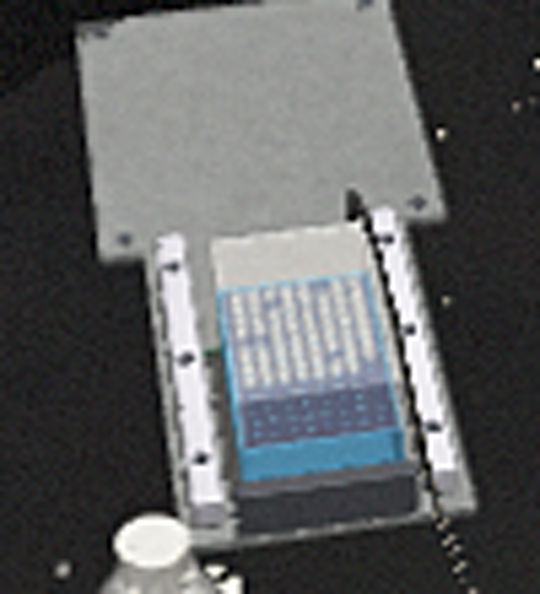

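View pics/top9c.png

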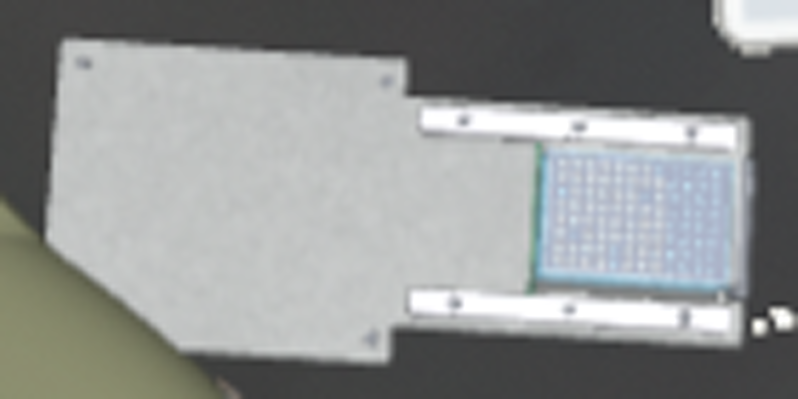

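```bash
python3 -c "
from h import *
lane=np.load('lane.npy')
im=cv2.imread('pics/top9.png');a=cv2.resize(im[240:300,342:402],None,fx=10,fy=10,interpolation=cv2.INTER_CUBIC)
im2=cv2.imread('pics/side9.png');b=cv2.resize(im2[235:335,250:340],None,fx=6,fy=6,interpolation=cv2.INTER_CUBIC)
for n,c,o,s in(('top',a,(342,240),10),('side',b,(250,235),6)):
  for z in(.006,.088):
    P=T(lane,[[u,v,z] for u,v in((.093,-.041),(.215,-.041),(.215,.041),(.093,.041))])
    cv2.polylines(c,[np.round((proj(n,P)-o+.5)*s-.5).astype(int)],True,(0,0,255),1)
cv2.imwrite('pics/fa.png',a);cv2.imwrite('pics/fb.png',b)
d=cv2.absdiff(cv2.GaussianBlur(cv2.imread('pics/side0.png'),(5,5),0),cv2.GaussianBlur(im2,(5,5),0)).max(2)>25
n,_,st,ce=cv2.connectedComponentsWithStats(d.astype('uint8'))
print([(s[:5].tolist()) for s in st[1:] if s[4]>15])
"
```

```text
[[0, 0, 140, 287, 18588], [79, 0, 22, 42, 691], [104, 0, 32, 7, 129], [129, 0, 138, 161, 10040], [33, 29, 4, 12, 24], [266, 149, 7, 6, 23], [233, 157, 30, 25, 278], [261, 170, 4, 10, 24], [267, 210, 29, 45, 1156], [113, 229, 33, 53, 549], [248, 228, 9, 5, 25], [84, 244, 23, 25, 165], [100, 246, 11, 15, 40], [103, 247, 23, 35, 538], [273, 266, 38, 51, 1437], [104, 286, 16, 8, 70], [146, 291, 33, 21, 376], [154, 319, 4, 7, 20], [70, 339, 16, 18, 223], [141, 346, 7, 8, 29], [123, 353, 15, 12, 76], [112, 358, 6, 5, 21]]
```

View pics/fa.png

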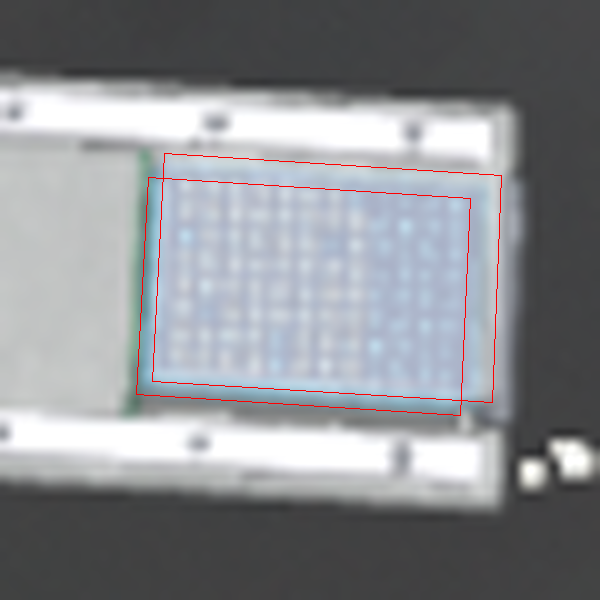

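View pics/fb.png

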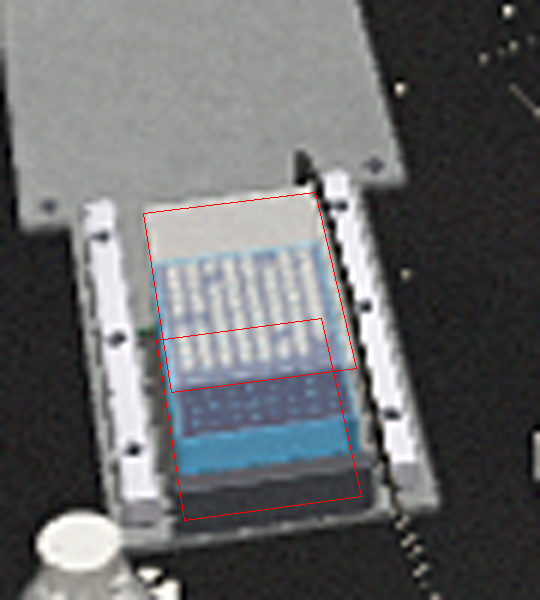

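View pics/side9.png

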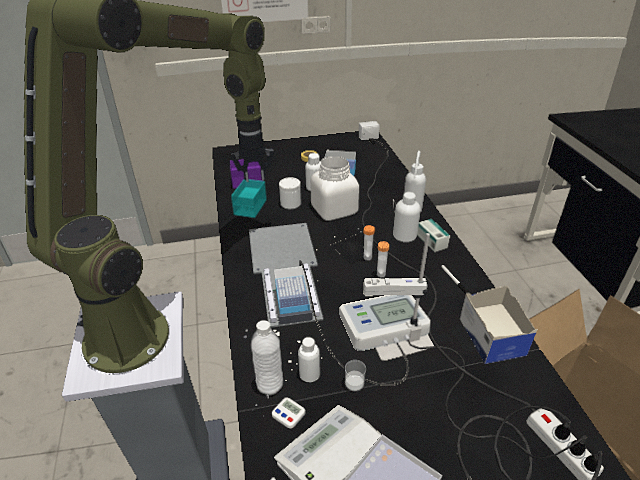

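The home outline (red) matches the box in both views, and the rear face lies on the green line's far edge. The only differences from the first side picture are the arm, its shadow and the box. Handing in.

```bash
python3 -c "
from workcell import *
print(hand_in())"
```

```text
the job is handed in; nothing more can be done
None
```

The blue tip box is home against the end stop, and the job was handed in at about 16 s of the 58 s allowed.

- **Squaring:** on the open apron I pushed the box's far long side with both open fingers, which squared and roughly centred it.
- **Lane push:** I then pushed the rear face with both half-open fingertips, held above rail height, straight down the lane. I stopped when the fingertips stalled and the wrist force rose to about 12 N. After that I backed straight off and lifted clear.
- **In the lane:** part-way down, the box fitted as within about 2 mm of the middle line and within 0.02 rad of square.
- **At home:** the home outline matched the box in both cameras, with the rear face at the far edge of the green line. A before-and-after comparison of the side pictures shows no bystander moved.
- **Where checks disagreed:** the two cameras differed by up to about 3 mm across the lane, 10 mm along it and 0.02 rad in angle. I never saw or felt a rail touch, but the clearance is only from camera fits and force readings. The arm hid part of the box from the top camera during the lane push.

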